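Unload the carving mill's catch tray and restart it

ROBOT

A 6-joint arm with a two-finger parallel gripper is mounted at the origin on the work surface. World frame = base frame: x ahead of the robot, y to its left, z up, the work surface at z = 0. Lengths are in m, angles in degrees, forces in N, time in s.
With the tool pointing down it reaches from about 0.425 to 1.125 m from the base axis. Payload 14.9 kg.
Tool frame: the origin (TCP) lies at the very end of the fingers, on their centre line; the grasp point (between the pads) lies pinch_z behind it (pinch_z is the distance from the TCP to the grasp point, in m); z points along the fingers, y is the line along which they close (so a half turn about z gives the same grasp; the last joint's range is limited). The gripper opens to 91 mm and grips with 3 to 60 N. Pads are 32 mm wide; open, the fingers measure 118 mm over their backs; the gripper's body (76 mm by 178 mm) begins 60 mm behind the grasp point.
Start: joints at [72.347, 21.709, 99.362, -0, 58.929, -1.908], TCP at [0.19, 0.674, 0.214] pointing down, gripper open.
Joint ranges: [-158.91, 158.91], [-42.39, 125.64], [0.06, 152.35], [-60.88, 240.88], [17.5, 164.5], [-176.32, 176.32]. Speed limits (degrees/s): [108.29, 108.29, 136.94, 180, 180, 180].

INTERFACE

Orientations are given as [roll, pitch, yaw] about the fixed x, y, z axes, in that order (R = Rz(yaw) Ry(pitch) Rx(roll)).
In Python, from rig import * gives the robot as it stands.
- The arm moves only by the shell command python3 -m crank 'ROWS' [FORCE]. ROWS is JSON, a list that holds one entry, the list of rows, each a list of 7 numbers: the turn, a rotation vector about the tool's x, y, z in units of 0.5 rad (1.0 is 0.5 rad), then the shift along the tool's x, y, z in units of 0.15 m (1.0 is 0.15 m), then the opening, from -1 (shut) to 1 (fully open). In form: [[[wx, wy, wz, x, y, z, fingers], ...]]. A call has 1 to 12 rows; each row shifts and turns the commanded pose from where the row before left it, along the tool's axes as they then stand; what a row does not reach is not made up. A row lasts 1/10 s, in which the tool goes at most 50 mm and 8.59 degrees, less where a joint would pass 70% of its speed; a pose out of reach is approached as far as the arm can. A call with a number of a shift or a turn outside -1 to 1 is refused whole. A call with a gripper value outside its range is refused whole. The fingers move at their own pace and stop on an object; FORCE is the grip in N (left out, the last holds). Time passes only in rows, so rows that do not move let the fingers close. It gives the time, the measured TCP pose, the force, the opening and the grip force at its end, in the units of the state.
- read_state(): the state, without advancing time (a new reading comes with each control period).
- snapshot(name): name is "side" or "top"; returns (picture, depth): 400x640x3 uint8, red, green, blue; 400x640 float32, m along the optical axis (not along the pixel's ray), 0 where there is no reading.
- camera_model(name): a dict with "fx", "fy", "cx", "cy" (pixels), "camera_from_world" (4x4, takes a point from world to camera coordinates). Camera axes: x right, y down, z forward; pixel columns grow to the right and rows downward; lengths in m; the calibration is good to about 2 mm. A picture is of the moment at which its call begins. camera_model takes no time and is no camera call.
- finish_job(): hands the job in; it is judged then, once.
The state is a dict: "time": time; "q": joint angles; "qvel": joint speeds; "effort": joint torques, N m; "tcp_pos": TCP position; "ee_rot": TCP orientation; "wrist_force": force on the tool from outside, world axes, zero at the start; "wrist_torque": the same for the moment, N m; "gripper_width": finger opening in m; "gripper_force": force on a finger pad.
Only numpy, scipy, OpenCV 4.12 (cv2) and the standard library are available. Lean on these libraries where they do the work, as an engineer would, in place of code of your own. Each camera call takes 0.05 s, during which the arm holds its last target. There are 200 camera calls.

TASK

The carving mill has finished its batch: reach in under its hood, take the two carved busts out of the catch tray and stand both upright in the clear plastic tote, leaving the uncarved square blank standing in the tray. When both stand in the tote, press the small key on the panel fully down to reset the counter, let it spring back, then press the large key fully down to start the next batch. Do not press any key before both busts are in the tote, and do not shift the jar, the loupe, the gouge or the tote.

Things in the scene. Friction and masses are not known exactly. Their poses are not given: they have to be found in the camera images.
- bust_a: finished miniature bust, about 90 g, 65 mm tall: round dark wooden plinth 36 mm diameter, 12 mm high; white stone torso, a straight cylinder of 30 mm diameter from 12 to 34 mm above the underside; thin neck; round head of 25 mm diameter. Origin: centre of the underside, z up. Starts upright in one of the three places in the mill's tray. The two busts are alike.
- bust_b: finished miniature bust, about 90 g, 65 mm tall: round dark wooden plinth 36 mm diameter, 12 mm high; white stone torso, a straight cylinder of 30 mm diameter from 12 to 34 mm above the underside; thin neck; round head of 25 mm diameter. Origin: centre of the underside, z up. Starts upright in one of the three places in the mill's tray. The two busts are alike.
- blank: uncarved square white stone block, 30 x 30 mm and 58 mm tall, about 120 g; origin at the centre of its underside, z up. It stands in one of the three places in the tray and must stay there, standing.
- mill: grey bench carving mill, fixed. Origin on the table, under the middle of the row of three places in its catch tray; own x points into the machine (world +y, give or take 10 degrees), so its open front looks to -x; own y runs along the tray, z up. Its cabinet stands behind the tray: x = 60 to 240 mm, y within 170 mm, 300 mm high (350 mm with the fittings on top).
- mill_tray (a point): middle of the steel catch tray's floor, 8 mm above the table, straight above the mill's origin, same axes. Inside of the tray: x = -50 to +60 mm, y = -150 to +150 mm; a rim at the front and both ends stands 15 mm above its floor. The three places lie at y = -85, 0 and +85 mm, x = 0; each thing stands within 6 mm of its place.
- mill_hood (a point): middle of the front lower edge of the hood, a flat eave over the tray, 175 mm above the table, 12 mm before the row of places; 12 mm thick, 320 mm wide, reaching back to the cabinet, open at the front and ends. It overhangs the parts: a gripper pointing straight down cannot reach them; it must come in from the front, tilted some 25 to 40 degrees.
- tote: open tote of clear plastic, 230 (own x) by 150 (own y) by 42 mm high, walls and floor 3 mm thick, 500 g, loose on the table; origin at the centre of its underside, z up.
- key_small (a joint): travel of the small key in m: 0 up, 0.006 fully down; spring, 5 N at full travel; pressed straight down.
- key_small_top (a point): centre of the top face of the small key, a round grey push button of 20 mm diameter in a black housing on the aluminium panel (160 x 90 x 20 mm, fixed). The two keys' centres lie 70 mm apart, on either side of the panel's middle; which side is which varies.
- key_large (a joint): travel of the large key in m: 0 up, 0.006 fully down; spring, 5 N at full travel; pressed straight down.
- key_large_top (a point): centre of the top face of the large key, a round grey push button of 38 mm diameter in a black housing on the same panel.
- gouge: bystander: carving gouge with a round wooden handle, 160 mm long, 18 mm thick, lying along its own x (from -70 to +90 mm); leave alone.
- glue: bystander: amber glass jar, 48 mm diameter, 75 mm tall, origin at the centre of its underside; leave alone.
- loupe: bystander: flat round magnifier, black rim 64 mm diameter and 10 mm thick with a dark handle out to 97 mm along its own x; origin under the lens; leave alone.
Things that resemble listed ones, but are neither listed nor needed, are in the scene too. What is shaped like the bust_b but blue is not meant. What is shaped like the bust_a but purple is not meant.

How it is judged (in metres and radians):
On the way, in this order (a step that is already met when the one before it is completed fails the run):
1. both busts stand upright in the tote, let go (x of bust_a in the frame of tote between -0.105 and 0.105 m and y of bust_a in the frame of tote between -0.065 and 0.065 m and z of each of bust_a, bust_b in the frame of tote below 0.02 m and angle between each of bust_a, bust_b's own z axis and vertical below 0.2 rad and linear speed of each of bust_a, bust_b below 0.03 m/s and contact force between the fingers and bust_a below 0.1 N and x of bust_b in the frame of tote between -0.105 and 0.105 m and y of bust_b in the frame of tote between -0.065 and 0.065 m and contact force between the fingers and bust_b below 0.1 N), for 0.2 s.
2. the small key is pressed down (over 4 mm), the large one up (value of joint key_small above 0.004 m and value of joint key_large below 0.002 m), for 0.02 s.
3. the large key is pressed down (over 4 mm), the small one up (value of joint key_large above 0.004 m and value of joint key_small below 0.002 m), for 0.02 s.
At the end, for the whole second after the job is handed in: Both busts stand in the tote (undersides less than 20 mm above its underside, tilted less than 0.2 rad, at rest and released), the blank still stands in the tray within 30 mm of where it was, the tote is within 50 mm of where it was, and both keys are up again (all of step 1 and distance of blank from where it was at the start of the episode below 0.03 m and angle between blank's own z axis and vertical below 0.2 rad and distance of tote from where it was at the start of the episode below 0.05 m and value of joint each of key_small, key_large below 0.002 m); the robot touches nothing.
It fails at once if a key is pressed (over 3 mm) while a bust is not in the tote (value of joint any of key_small, key_large above 0.003 m and not (x of bust_a in the frame of tote between -0.105 and 0.105 m and y of bust_a in the frame of tote between -0.065 and 0.065 m and z of each of bust_a, bust_b in the frame of tote below 0.02 m and x of bust_b in the frame of tote between -0.105 and 0.105 m and y of bust_b in the frame of tote between -0.065 and 0.065 m)).
It fails at once if the jar, the loupe or the gouge is shifted by more than 30 mm (distance of any of glue, loupe, gouge from where it was at the start of the episode above 0.03 m).
It fails at once if the blank is shifted by more than 30 mm or tipped (distance of blank from where it was at the start of the episode above 0.03 m or angle between blank's own z axis and vertical above 0.5 rad).
It also fails if it takes over 72 s, if anything falls off the work surface, if the arm or the gripper's body presses on something with over 40 N, if the wrist force passes 120 N, or if a joint passes its speed limit or range.

## Working session

There is one attempt and no reset: what is moved stays moved. The work goes in short steps, Python scripts to look and compute and a shell command to move; the robot and the scene stay as the last step left them, time stands still between calls to the robot, and variables do not carry over. Pictures are saved under pics/ and viewed, at most 10 in all, crops included, and the job is handed in when it is done.

```bash
ls; mkdir -p pics; python3 - <<'E'
from rig import *
import cv2,json
s=read_state();print(s)
for n in("side","top"):
    p,d=snapshot(n);cv2.imwrite(f"pics/{n}0.png",p[:,:,::-1]);import numpy as np;np.savez(f"{n}0.npz",p=p,d=d)
    c=camera_model(n);print(n,c)
E
```

```text
pics
{'time': 0.0, 'q': array([ 7.23466559e+01,  2.17387621e+01,  9.93951701e+01, -4.18346224e-05,
        5.89279930e+01, -1.90874220e+00]), 'qvel': array([-0.06978028, -0.04050581,  0.014401  , -0.01116516, -0.09907224,
        0.00683629]), 'effort': array([-3.22499487e-03, -7.63719964e+01, -4.34376204e+01,  6.49799081e-02,
        4.24103311e-02, -9.55019436e-05]), 'tcp_pos': array([0.18984138, 0.67336022, 0.21328903]), 'ee_rot': array([-1.79938108e+02, -2.02679784e-03,  1.64255419e+02]), 'wrist_force': array([ 0.07272419,  0.54796656, -0.53477215]), 'wrist_torque': array([0.03333888, 0.04041157, 0.00240192]), 'gripper_force': 0.0, 'gripper_width': 0.0910715310327573}
side {'fx': 368.5457334760961, 'fy': 368.5457334760961, 'cx': 322.52213496978464, 'cy': 198.4810606747012, 'camera_from_world': array([[ 0.99311101, -0.11598616, -0.01666508, -0.54182927],
       [-0.09968389, -0.76150514, -0.64044754,  0.15750051],
       [ 0.0615925 ,  0.63769674, -0.76782109,  0.82174476],
       [ 0.        ,  0.        ,  0.        ,  1.        ]])}
top {'fx': 428.9115359895613, 'fy': 428.9115359895613, 'cx': 322.4678819289442, 'cy': 194.32352038540387, 'camera_from_world': array([[ 0.05083935, -0.9987059 ,  0.00137415, -0.01923572],
       [-0.97720084, -0.05002853, -0.20633871,  0.5666993 ],
       [ 0.20614043,  0.0091473 , -0.97847966,  0.84265192],
       [ 0.        ,  0.        ,  0.        ,  1.        ]])}
```

View pics/side0.png

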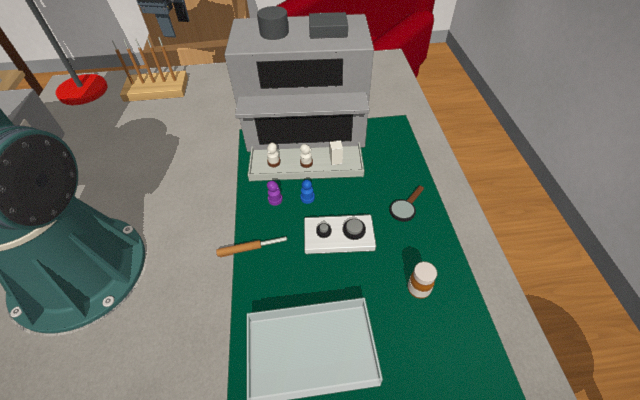

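View pics/top0.png

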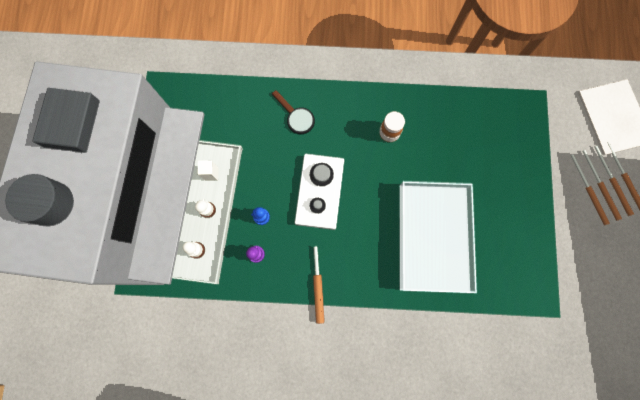

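The busts are the two white figures on dark plinths in the tray, at side (273,155) and (306,155). The square blank is at (336,152). The purple (274,192) and blue (307,191) figures stand in front of the tray and are decoys. The panel is at (340,233) with the small key on the left (324,229) and the large key at (354,228). The tote is at (313,350). Next I measure, and take a crop to confirm.

```bash
cat > h.py <<'E'
import numpy as np,cv2
from rig import *
from scipy.spatial.transform import Rotation as R
def cloud(n,d):
    c=camera_model(n);v,u=np.mgrid[:400,:640]
    P=np.stack([(u-c['cx'])/c['fx']*d,(v-c['cy'])/c['fy']*d,d],-1);M=np.linalg.inv(c['camera_from_world'])
    return P@M[:3,:3].T+M[:3,3]
def ray(n,u,v,z):
    c=camera_model(n);M=np.linalg.inv(c['camera_from_world'])
    r=M[:3,:3]@[(u-c['cx'])/c['fx'],(v-c['cy'])/c['fy'],1];return M[:3,3]+r*(z-M[2,3])/r[2]
def pix(n,p):
    c=camera_model(n);q=c['camera_from_world']@[*p,1];return c['fx']*q[0]/q[2]+c['cx'],c['fy']*q[1]/q[2]+c['cy']
E
python3 - <<'E'
from h import *
np.set_printoptions(precision=4,suppress=True)
Z={n:np.load(n+'0.npz') for n in('side','top')}
for n in Z:
    p,d=Z[n]['p'],Z[n]['d'];W=cloud(n,d);hsv=cv2.cvtColor(p,cv2.COLOR_RGB2HSV);z=W[...,2]
    green=cv2.inRange(hsv,(65,80,30),(90,255,140))>0;print(n,'table z',np.median(z[green]),(d==0).mean())
    for name,m in dict(blue=cv2.inRange(hsv,(105,150,60),(125,255,255)),purple=cv2.inRange(hsv,(132,120,60),(160,255,255)),orange=cv2.inRange(hsv,(5,120,60),(22,255,255))).items():
        k,l,s,c=cv2.connectedComponentsWithStats(m)
        for i in range(1,k):
            if s[i,4]>40:
                q=W[(l==i)&(d>0)]
                if len(q) and abs(q[:,1]).max()<2 and .2<np.median(q[:,0])<1: print(name,c[i],s[i,4],np.median(q,0),q.min(0),q.max(0))
    # tall white things in the tray zone
    x0,y0,x1,y1=(240,135,370,175) if n=='side' else (175,150,245,275)
    roi=np.zeros(z.shape,bool);roi[y0:y1,x0:x1]=1
    m=(roi&(z>.045)&(z<.09)).astype(np.uint8)
    k,l,s,c=cv2.connectedComponentsWithStats(m)
    for i in range(1,k):
        if s[i,4]>15:
            q=W[l==i];print('tray',c[i],s[i],q.min(0),q.max(0),np.median(q,0))
    # everything by height: panel, tote
    for nm,(x0,y0,x1,y1),lo,hi in (('panel',(295,205,385,260),.015,.06),('tote',(235,290,395,400),.035,.05)) if n=='side' else (('panel',(290,145,350,235),.015,.06),('tote',(390,170,485,300),.035,.05)):
        roi=np.zeros(z.shape,bool);roi[y0:y1,x0:x1]=1
        q=W[roi&(z>lo)&(z<hi)]
        print(nm,len(q),q.min(0),q.max(0),cv2.minAreaRect((q[:,:2]*1000).astype(np.float32)))
        if nm=='panel': print(np.histogram(q[:,2],bins=np.arange(.014,.06,.002)))
# keys: dark blobs
for n,(x0,y0,x1,y1) in (('side',(305,217,375,250)),('top',(298,156,342,225))):
    g=Z[n]['p'].max(2)[y0:y1,x0:x1];m=(g<140).astype(np.uint8);W=cloud(n,Z[n]['d'])
    k,l,s,c=cv2.connectedComponentsWithStats(m)
    for i in range(1,k):
        if s[i,4]>30:
            q=W[y0:y1,x0:x1][l==i];print(n,'key',c[i]+[x0,y0],s[i],q.max(0),q.min(0),np.median(q,0))
# hood eave
W=cloud('top',Z['top']['d']);z=W[...,2];q=W[(z>.175)&(z<.2)&(W[...,0]>.2)];q=q[q[:,1]>.3]
print('hood',len(q),q.min(0),q.max(0),cv2.minAreaRect((q[:,:2]*1000).astype(np.float32)))
a=cv2.resize(Z['side']['p'][135:265,230:385],None,fx=4,fy=4,interpolation=2)
cv2.imwrite('pics/crop1.png',a[:,:,::-1])
E
```

```text
side table z -3.440378883545758e-05 0.00389453125
blue [306.7683 191.7805] 246 [0.5221 0.1309 0.0323] [ 0.5064  0.1223 -0.0011] [0.5383 0.1485 0.0668]
purple [273.6767 193.1278] 266 [0.4407 0.1371 0.033 ] [ 0.4237  0.1273 -0.001 ] [0.4567 0.2114 0.0672]
orange [415.2427 193.8738] 103 [0.7956 0.111  0.0083] [0.7693 0.0872 0.0041] [0.8216 0.1359 0.0125]
orange [237.84   248.2114] 350 [0.3523 0.0017 0.0138] [ 0.3065 -0.0091 -0.0018] [0.4032 0.0237 0.019 ]
orange [420.1329 284.7658] 158 [ 0.7219 -0.1548  0.0454] [ 0.71   -0.1613  0.033 ] [ 0.7519 -0.1239  0.0533]
tray [288.629  136.3871] [243 135 113   5 372] [0.3655 0.3058 0.045 ] [0.6739 0.3397 0.0627] [0.4776 0.3251 0.051 ]
tray [335.8322 147.2282] [330 141  13  14 149] [0.597  0.2426 0.0457] [0.6275 0.2756 0.0675] [0.6113 0.2505 0.0627]
tray [271.5618 148.1685] [267 143  10  12  89] [0.43   0.2615 0.0454] [0.4549 0.2831 0.0767] [0.4427 0.2686 0.0652]
tray [304.8353 149.0471] [300 144  11  11  85] [0.517  0.2471 0.0456] [0.5432 0.2659 0.0743] [0.5294 0.2527 0.0656]
panel 2199 [ 0.5035 -0.0359  0.015 ] [0.6668 0.0641 0.043 ] ((585.0230
[... 2844 characters left out ...]
.7228] [ 0.5032 -0.4669  0.0178] [0.5483 0.0121 0.0303]
top key [299.5455 169.9394] [  0   0   6  40 132] [0.6666 0.0706 0.0049] [ 0.575   0.0587 -0.0044] [0.6378 0.0652 0.0003]
top key [320.5607 175.5481] [ 11   7  25  23 239] [0.6439 0.0422 0.9415] [ 0.3811 -0.0107  0.019 ] [0.6101 0.0168 0.0314]
top key [339.7736 210.7264] [ 39  31   5  38 106] [0.597  0.0014 0.9415] [ 0.3811 -0.0341 -0.0035] [ 0.5393 -0.0304  0.0005]
top key [316.8322 205.4698] [ 11  42  17  15 149] [0.5645 0.038  0.9415] [0.3811 0.0014 0.0207] [0.5452 0.0214 0.0315]
hood 3103 [0.3651 0.3    0.1753] [0.7025 0.3405 0.2   ] ((532.2234497070312, 307.34832763671875), (39.44735336303711, 338.4933776855469), 85.42747497558594)
```

View pics/crop1.png

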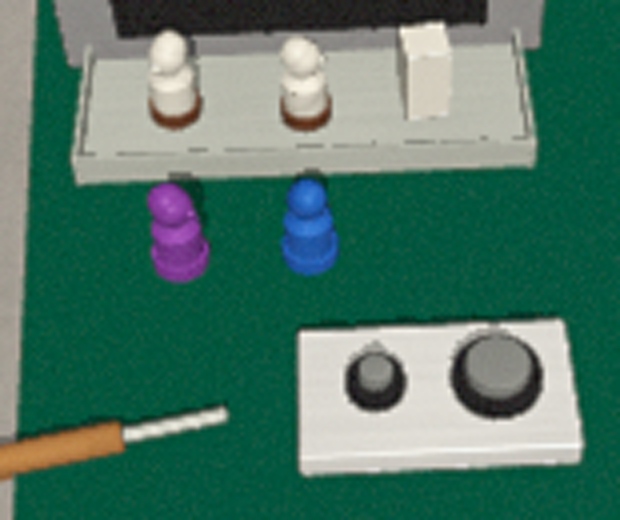

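The crop confirms it. A (~0.442, 0.275) and B (~0.530, 0.260) are the white figures on dark plinths, and the square block to the right of them at (0.612, 0.261) is the blank. The purple and blue figures stand about 120 mm in front of the row, clear of a 30° approach. First move: lift and turn the tool to the mill's yaw.

```bash
cat > go.py <<'E'
import sys
from h import *
# target: grasp/TCP point x y z, tilt, yaw, mode
def todo(p,tilt,yaw=85.4):
    s=read_state();Rc=R.from_euler('xyz',s['ee_rot'],degrees=True)
    Rt=R.from_euler('xyz',[180,0,yaw],degrees=True)*R.from_euler('y',tilt,degrees=True)
    w=(Rc.inv()*Rt).as_rotvec()/.5
    d=(np.array(p)-s['tcp_pos'])
    print('t',round(s['time'],2),'tcp',s['tcp_pos'].round(4),'rot',s['ee_rot'].round(1),'q',s['q'].round(0),'w',s['gripper_width'].round(4),'F',s['wrist_force'].round(1))
    print('turn',w.round(3),'shift now-axes',(Rc.inv().apply(d)/.15).round(3),'after-turn axes',(Rt.inv().apply(d)/.15).round(3))
a=[float(v) for v in sys.argv[1:]];todo(a[:3],a[3],*a[4:])
E
python3 -c "
from rig import *
print([n for n in dir() if not n.startswith('__')][:40]);print(globals().get('pinch_z'))"
python3 -m crank '[[[0,0,0.229,0,0,-0.14,0.4],[0,0,0.229,0,0,-0.14,0.4],[0,0,0.229,0,0,-0.14,0.4],[0,0,0.229,0,0,-0.14,0.4],[0,0,0.229,0,0,-0.14,0.4],[0,0,0.229,0,0,-0.14,0.4],[0,0,0.229,0,0,-0.14,0.4],[0,0,0.229,0,0,-0.14,0.4],[0,0,0.229,0,0,-0.14,0.4],[0,0,0.229,0,0,-0.14,0.4],[0,0,0.229,0,0,-0.14,0.4],[0,0,0.229,0,0,-0.14,0.4]]]' 15
python3 go.py 0.48 0.10 0.45 0
```

```text
['Unreachable', 'camera_model', 'finish_job', 'pinch_z', 'read_state', 'snapshot']
0.0188
time: 1.3
tcp_pos: [0.1899, 0.6736, 0.4664]
ee_rot: [-180.0, 0.0, 85.3]
wrist_force: [0.4, -0.2, 0.7]
gripper_width: 0.064
gripper_force: 0.0Traceback (most recent call last):
  File "go.py", line 11, in <module>
    a=[float(v) for v in sys.argv[1:]];todo(a[:3],a[3],*a[4:])
                                       ~~~~^^^^^^^^^^^^^^^^^^^
  File "go.py", line 9, in todo
    print('t',round(s['time'],2),'tcp',s['tcp_pos'].round(4),'rot',s['ee_rot'].round(1),'q',s['q'].round(0),'w',s['gripper_width'].round(4),'F',s['wrist_force'].round(1))
                                                                                                                ^^^^^^^^^^^^^^^^^^^^^^^^
AttributeError: 'float' object has no attribute 'round'
```

```bash
sed -i "s/s\['gripper_width'\].round(4)/round(s['gripper_width'],4)/" go.py
python3 -m crank '[[[0,0,0,-0.25,0.155,0,0.4],[0,0,0,-0.25,0.155,0,0.4],[0,0,0,-0.25,0.155,0,0.4],[0,0,0,-0.25,0.155,0,0.4],[0,0,0,-0.25,0.155,0,0.4],[0,0,0,-0.25,0.155,0,0.4],[0,0,0,-0.25,0.155,0,0.4],[0,0,0,-0.25,0.155,0,0.4],[0,0,0,-0.25,0.155,0,0.4],[0,0,0,-0.25,0.155,0,0.4],[0,0,0,-0.25,0.155,0,0.4],[0,0,0,-0.25,0.155,0,0.4]]]'
python3 go.py 0.48 0.10 0.45 0
```

```text
time: 2.5
tcp_pos: [0.4333, 0.2016, 0.4658]
ee_rot: [-180.0, 0.0, 85.5]
wrist_force: [0.4, -0.1, -0.6]
gripper_width: 0.0639
gripper_force: 0.0
t 2.5 tcp [0.4333 0.2016 0.4658] rot [-180.     0.    85.5] q [ 22. -12. 110.  -0.  82.  27.] w 0.0639 F [ 0.4 -0.1 -0.6]
turn [-0.     0.     0.005] shift now-axes [-0.651  0.363  0.106] after-turn axes [-0.65   0.365  0.106]
```

```bash

python3 -m crank '[[[0,0.262,0.001,0,0,0,0.4],[0,0.262,0.001,0,0,0,0.4],[0,0.262,0.001,0,0,0,0.4],[0,0.262,0.001,0,0,0,0.4],[0,0,0,0,0,0,0.4]]]'
python3 go.py 0.4364 0.2046 0.16 30
```

```text
time: 3.0
tcp_pos: [0.4327, 0.2019, 0.4647]
ee_rot: [-179.8, -30.2, 85.2]
wrist_force: [-0.2, 0.5, 0.2]
gripper_width: 0.0638
gripper_force: 0.0
t 3.0 tcp [0.4327 0.2019 0.4647] rot [-179.8  -30.2   85.2] q [  6. -17. 117.  31.  76.   4.] w 0.0638 F [-0.2  0.5  0.2]
turn [-0.001 -0.006 -0.007] shift now-axes [-1.004  0.028  1.766] after-turn axes [-0.998  0.023  1.769]
```

```bash

python3 -m crank '[[[0,0,0,-0.1,0.0025,0.177,0.4],[0,0,0,-0.1,0.0025,0.177,0.4],[0,0,0,-0.1,0.0025,0.177,0.4],[0,0,0,-0.1,0.0025,0.177,0.4],[0,0,0,-0.1,0.0025,0.177,0.4],[0,0,0,-0.1,0.0025,0.177,0.4],[0,0,0,-0.1,0.0025,0.177,0.4],[0,0,0,-0.1,0.0025,0.177,0.4],[0,0,0,-0.1,0.0025,0.177,0.4],[0,0,0,-0.1,0.0025,0.177,0.4],[0,0,0,0,0,0,0.4],[0,0,0,0,0,0,0.4]]]'
python3 go.py 0.4428 0.2844 0.0217 30
python3 - <<'E'
from h import *
p,d=snapshot('side');cv2.imwrite('pics/s2.png',p[:,:,::-1])
E
```

```text
time: 4.2
tcp_pos: [0.4369, 0.2065, 0.1614]
ee_rot: [-179.9, -30.0, 85.4]
wrist_force: [0.6, 1.3, 0.7]
gripper_width: 0.0638
gripper_force: 0.0
t 4.2 tcp [0.4369 0.2065 0.1614] rot [-179.9  -30.    85.4] q [  7.   6. 132.  43.  45. -21.] w 0.0638 F [0.6 1.3 0.7]
turn [-0.005  0.001  0.001] shift now-axes [-0.014  0.     1.067] after-turn axes [-0.014 -0.002  1.067]
```

View pics/s2.png

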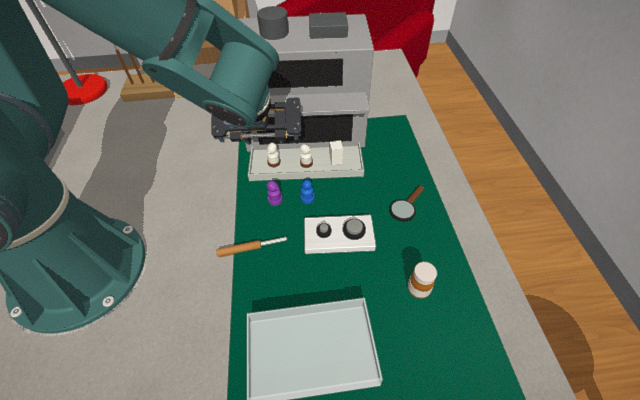

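The gripper is in front of the tray over bust A, at about (270,120), and clear of the hood. Next I slide in along the tool axis.

```bash

python3 -m crank '[[[0,0,0,-0.002,0,0.15,0.4],[0,0,0,-0.002,0,0.15,0.4],[0,0,0,-0.002,0,0.15,0.4],[0,0,0,-0.002,0,0.15,0.4],[0,0,0,-0.002,0,0.15,0.4],[0,0,0,-0.002,0,0.15,0.4],[0,0,0,-0.002,0,0.1,0.4],[0,0,0,0,0,0.067,0.4],[0,0,0,0,0,0,0.4],[0,0,0,0,0,0,0.4]]]'
python3 go.py 0.4428 0.2844 0.0217 30
```

```text
time: 5.25
tcp_pos: [0.444, 0.2845, 0.0228]
ee_rot: [179.9, -30.1, 85.5]
wrist_force: [1.2, -0.1, 0.2]
gripper_width: 0.0639
gripper_force: 0.0
t 5.25 tcp [0.444  0.2845 0.0228] rot [179.9 -30.1  85.5] q [ 16.  25. 129.  65.  31. -38.] w 0.0639 F [ 1.2 -0.1  0.2]
turn [ 0.001 -0.003  0.003] shift now-axes [-0.005 -0.008  0.005] after-turn axes [-0.005 -0.008  0.005]
```

```bash

python3 -m crank '[[[0,0,0,0,-0.008,0,-0.2],[0,0,0,0,0,0,-0.5],[0,0,0,0,0,0,-0.7],[0,0,0,0,0,0,-0.7],[0,0,0,0,0,0,-0.7],[0,0,0,0,0,0,-0.7]]]' 20
python3 -m crank '[[[0,0,0,0,0,-0.03,-0.7],[0,0,0,0,0,-0.1,-0.7],[0,0,0,0,0,-0.14,-0.7],[0,0,0,0,0,-0.15,-0.7],[0,0,0,0,0,-0.15,-0.7],[0,0,0,0,0,-0.15,-0.7],[0,0,0,0,0,-0.15,-0.7],[0,0,0,0,0,-0.15,-0.7],[0,0,0,0,0,-0.05,-0.7]]]'
python3 go.py 0.45 -0.22 0.16 30
```

```text
time: 5.85
tcp_pos: [0.4421, 0.2841, 0.0216]
ee_rot: [-180.0, -30.0, 85.4]
wrist_force: [-0.6, -3.0, 6.8]
gripper_width: 0.0346
gripper_force: 20.0
time: 6.75
tcp_pos: [0.436, 0.2034, 0.1619]
ee_rot: [179.9, -30.0, 85.4]
wrist_force: [-0.5, -0.3, -0.5]
gripper_width: 0.0343
gripper_force: 20.0
t 6.75 tcp [0.436  0.2034 0.1619] rot [179.9 -30.   85.4] q [  6.   5. 132.  44.  46. -21.] w 0.0343 F [-0.5 -0.3 -0.5]
turn [ 0.003 -0.001  0.001] shift now-axes [-2.436  0.32  -1.393] after-turn axes [-2.436  0.319 -1.392]
```

```bash

python3 - <<'E'
from h import *
p,d=snapshot('side');q,d2=snapshot('top')
a=cv2.resize(p[100:220,210:350],None,fx=4,fy=4);b=cv2.resize(q[180:300,170:230],None,fx=4,fy=4)
cv2.imwrite('pics/s3.png',np.hstack([a,b])[:,:,::-1])
E
```

```text
(no output)
```

View pics/s3.png

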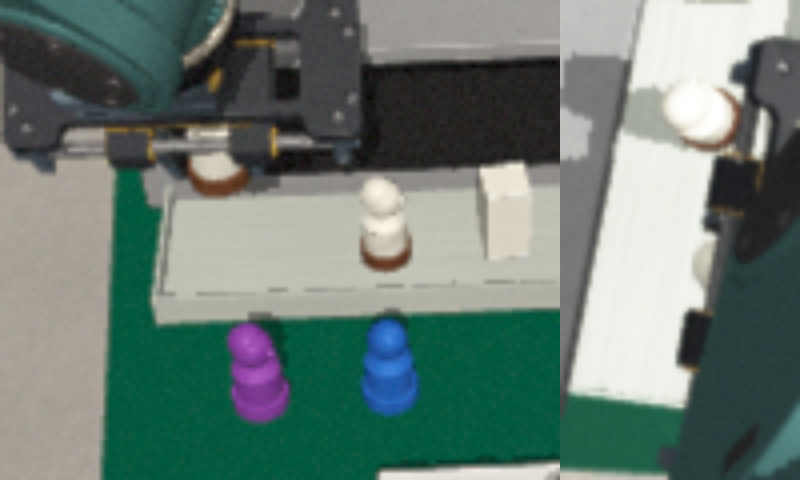

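A is held upright with its plinth level; in the side crop it hangs between the fingers at (215,170). Next I carry it to the tote.

```bash

python3 -m crank '[[[0,0,0,-0.1,0.045,-0.055,-0.7],[0,0,0,-0.19,0.089,-0.108,-0.7],[0,0,0,-0.19,0.089,-0.108,-0.7],[0,0,0,-0.19,0.089,-0.108,-0.7],[0,0,0,-0.19,0.089,-0.108,-0.7],[0,0,0,-0.2,0.06,-0.11,-0.7],[0,0,0,-0.2,0.05,-0.11,-0.7],[0,0,0,-0.1,0,-0.05,-0.7],[0,0,0,0,0,0,-0.7]]]'
python3 go.py 0.446 -0.2256 0.12 30
```

```text
time: 7.75
tcp_pos: [0.4932, -0.0358, 0.1552]
ee_rot: [-179.9, -30.0, 85.3]
wrist_force: [-0.6, 0.6, -2.0]
gripper_width: 0.0344
gripper_force: 20.0
t 7.75 tcp [ 0.4932 -0.0358  0.1552] rot [-179.9  -30.    85.3] q [-22.  13. 123.  34.  58. -39.] w 0.0344 F [-0.6  0.6 -2. ]
turn [-0.002 -0.002 -0.004] shift now-axes [-1.232 -0.21  -0.441] after-turn axes [-1.232 -0.212 -0.44 ]
```

```bash

python3 -m crank '[[[0,0,0,-0.1,-0.02,-0.04,-0.7],[0,0,0,-0.2,-0.034,-0.07,-0.7],[0,0,0,-0.2,-0.034,-0.07,-0.7],[0,0,0,-0.2,-0.034,-0.07,-0.7],[0,0,0,-0.2,-0.034,-0.07,-0.7],[0,0,0,-0.2,-0.034,-0.07,-0.7],[0,0,0,-0.132,-0.02,-0.05,-0.7],[0,0,0,0,0,0,-0.7],[0,0,0,0,0,0,-0.7]]]'
python3 go.py 0.446 -0.2256 0.018 30
python3 - <<'E'
from h import *
p,d=snapshot('side');q,d2=snapshot('top')
a=p[200:400,200:420];b=q[100:300,350:520]
cv2.imwrite('pics/s4.png',cv2.resize(np.hstack([a,b]),None,fx=2,fy=2)[:,:,::-1])
E
```

```text
time: 8.65
tcp_pos: [0.4465, -0.2234, 0.1205]
ee_rot: [-179.9, -30.1, 85.4]
wrist_force: [-1.1, 0.1, -0.9]
gripper_width: 0.0345
gripper_force: 20.0
t 8.65 tcp [ 0.4465 -0.2234  0.1205] rot [-179.9  -30.1   85.4] q [-42.  21. 118.  26.  63. -54.] w 0.0345 F [-1.1  0.1 -0.9]
turn [-0.003 -0.003 -0.001] shift now-axes [-0.355 -0.001  0.584] after-turn axes [-0.354 -0.002  0.585]
```

View pics/s4.png

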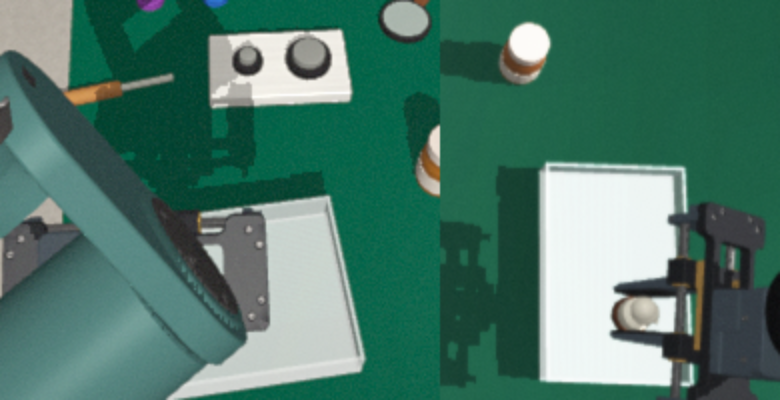

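The bust is held above the tote at about (635,313) in the top crop, looks upright and is clear of the walls. Next I lower it.

```bash

python3 -m crank '[[[0,0,0,-0.06,0,0.1,-0.7],[0,0,0,-0.07,0,0.12,-0.7],[0,0,0,-0.07,0,0.12,-0.7],[0,0,0,-0.06,0,0.1,-0.7],[0,0,0,-0.04,0,0.066,-0.7],[0,0,0,-0.03,0,0.04,-0.7],[0,0,0,-0.01,0,0.02,-0.7],[0,0,0,0,0,0,-0.7],[0,0,0,0,0,0,-0.7]]]'
python3 go.py 0.446 -0.2256 0.017 30
```

```text
time: 9.65
tcp_pos: [0.4466, -0.2265, 0.0227]
ee_rot: [180.0, -30.0, 85.4]
wrist_force: [0.8, 0.6, -1.5]
gripper_width: 0.0343
gripper_force: 20.0
t 9.65 tcp [ 0.4466 -0.2265  0.0227] rot [180.  -30.   85.4] q [-42.  31. 117.  29.  55. -59.] w 0.0343 F [ 0.8  0.6 -1.5]
turn [-0.     0.     0.001] shift now-axes [-0.014 -0.004  0.036] after-turn axes [-0.014 -0.004  0.036]
```

```bash

python3 -m crank '[[[0,0,0,-0.006,0,0.012,-0.7],[0,0,0,-0.006,0,0.012,-0.7],[0,0,0,-0.003,0,0.009,-0.7],[0,0,0,0,0,0,-0.7],[0,0,0,0,0,0,-0.7]]]'
python3 go.py 0.446 -0.2256 0.017 30
```

```text
time: 10.15
tcp_pos: [0.4463, -0.2257, 0.0168]
ee_rot: [-180.0, -30.0, 85.4]
wrist_force: [0.9, -0.4, -0.9]
gripper_width: 0.0346
gripper_force: 20.0
t 10.15 tcp [ 0.4463 -0.2257  0.0168] rot [-180.   -30.    85.4] q [-42.  31. 117.  29.  54. -60.] w 0.0346 F [ 0.9 -0.4 -0.9]
turn [-0.001 -0.001  0.   ] shift now-axes [ 0.001 -0.002 -0.001] after-turn axes [ 0.001 -0.002 -0.001]
```

```bash

python3 -m crank '[[[0,0,0,-0.003,0,0.006,-0.7],[0,0,0,0,0,0,-0.7],[0,0,0,0,0,0,-0.7]]]'
python3 -m crank '[[[0,0,0,-0.003,0,0.006,-0.7],[0,0,0,0,0,0,-0.7],[0,0,0,0,0,0,-0.7]]]'
```

```text
time: 10.45
tcp_pos: [0.4464, -0.2257, 0.0165]
ee_rot: [-180.0, -30.1, 85.4]
wrist_force: [-4.3, -1.5, 12.7]
gripper_width: 0.034
gripper_force: 20.0
time: 10.75
tcp_pos: [0.4464, -0.2258, 0.016]
ee_rot: [-180.0, -30.1, 85.5]
wrist_force: [-8.4, -2.3, 21.4]
gripper_width: 0.0347
gripper_force: 20.0
```

Contact with the tote floor. I open the fingers gently, then retreat along the tool axis.

```bash

python3 -m crank '[[[0,0,0,0.003,0,-0.006,-0.7],[0,0,0,0.002,0,-0.004,-0.7],[0,0,0,0,0,0,-0.1],[0,0,0,0,0,0,0.2],[0,0,0,0,0,0,0.4],[0,0,0,0,0,0,0.4],[0,0,0,0,0,0,0.4]]]'
python3 -m crank '[[[0,0,0,0,0,-0.05,0.4],[0,0,0,0,0,-0.1,0.4],[0,0,0,0,0,-0.15,0.4],[0,0,0,0,0,-0.15,0.4],[0,0,0,0,0,-0.15,0.4],[0,0,0,0,0,-0.15,0.4],[0,0,0,0,0,-0.15,0.4],[0,0,0,0,0,-0.1,0.4],[0,0,0,0,0,0,0.4]]]'
python3 go.py 0.49 -0.04 0.16 30
cat > look.py <<'E'
from h import *
np.set_printoptions(precision=4,suppress=True)
q,d=snapshot('top');W=cloud('top',d);z=W[...,2]
m=((z>.047)&(z<.08)&(W[...,0]>.39)&(W[...,0]<.6)&(W[...,1]<-.17)&(W[...,1]>-.31)).astype(np.uint8)
k,l,s,c=cv2.connectedComponentsWithStats(m)
for i in range(1,k):
    if s[i,4]>15: p=W[l==i];print('bust?',c[i],s[i,4],p.min(0),p.max(0))
cv2.imwrite('last.png',q[:,:,::-1])
E
python3 look.py
```

```text
time: 11.45
tcp_pos: [0.4463, -0.2257, 0.0164]
ee_rot: [-180.0, -30.0, 85.4]
wrist_force: [-0.0, -0.4, -0.1]
gripper_width: 0.0635
gripper_force: 0.0
time: 12.35
tcp_pos: [0.441, -0.3023, 0.1484]
ee_rot: [179.9, -29.9, 85.4]
wrist_force: [0.4, 0.2, -0.5]
gripper_width: 0.0638
gripper_force: 0.0
t 12.35 tcp [ 0.441  -0.3023  0.1484] rot [179.9 -29.9  85.4] q [-48.  22. 112.  23.  69. -56.] w 0.0638 F [ 0.4  0.2 -0.5]
turn [0.004 0.004 0.001] shift now-axes [1.572 0.185 0.815] after-turn axes [1.571 0.185 0.818]
bust? [438.1955 259.0376] 133 [ 0.4325 -0.2459  0.0531] [ 0.4565 -0.2203  0.0715]
```

```bash

python3 -m crank '[[[0,0,0,0.11,0.011,0.05,0.4],[0,0,0,0.22,0.022,0.12,0.4],[0,0,0,0.22,0.022,0.12,0.4],[0,0,0,0.22,0.022,0.12,0.4],[0,0,0,0.22,0.022,0.12,0.4],[0,0,0,0.22,0.022,0.12,0.4],[0,0,0,0.22,0.022,0.12,0.4],[0,0,0,0.22,0.022,0.12,0.4],[0,0,0,0.22,0.022,0.12,0.4],[0,0,0,0.22,0.022,0.12,0.4],[0,0,0,0.22,0.022,0.12,0.4],[0,0,0,0.22,0.022,0.12,0.4]]]'
python3 go.py 0.5244 0.1896 0.16 30
```

```text
time: 13.6
tcp_pos: [0.5111, 0.1291, 0.1574]
ee_rot: [-179.8, -30.0, 85.4]
wrist_force: [1.1, -0.9, -0.6]
gripper_width: 0.0642
gripper_force: 0.0
t 13.6 tcp [0.5111 0.1291 0.1574] rot [-179.8  -30.    85.4] q [ -3.  12. 124.  40.  51. -27.] w 0.0642 F [ 1.1 -0.9 -0.6]
turn [-0.005 -0.001 -0.001] shift now-axes [0.363 0.057 0.19 ] after-turn axes [0.363 0.056 0.19 ]
```

```bash

python3 -m crank '[[[0,0,0,0.18,0.028,0.1,0.4],[0,0,0,0.12,0.018,0.06,0.4],[0,0,0,0.063,0.01,0.03,0.4],[0,0,0,0,0,0,0.4],[0,0,0,0,0,0,0.4]]]'
python3 go.py 0.5308 0.2694 0.0222 30
```

```text
time: 14.1
tcp_pos: [0.5251, 0.1868, 0.1604]
ee_rot: [-179.9, -30.0, 85.4]
wrist_force: [0.5, -0.9, -0.6]
gripper_width: 0.0639
gripper_force: 0.0
t 14.1 tcp [0.5251 0.1868 0.1604] rot [-179.9  -30.    85.4] q [  3.  13. 123.  42.  48. -22.] w 0.0639 F [ 0.5 -0.9 -0.6]
turn [-0.003 -0.    -0.   ] shift now-axes [ 0.017 -0.005  1.074] after-turn axes [ 0.017 -0.007  1.074]
```

```bash

python3 -m crank '[[[0,0,0,0.009,-0.003,0.12,0.4],[0,0,0,0.008,-0.003,0.15,0.4],[0,0,0,0,0,0.15,0.4],[0,0,0,0,0,0.15,0.4],[0,0,0,0,0,0.15,0.4],[0,0,0,0,0,0.15,0.4],[0,0,0,0,0,0.12,0.4],[0,0,0,0,0,0.084,0.4],[0,0,0,0,0,0,0.4],[0,0,0,0,0,0,0.4]]]'
python3 go.py 0.5308 0.2694 0.0222 30
```

```text
time: 15.1
tcp_pos: [0.5316, 0.2691, 0.0229]
ee_rot: [-180.0, -30.0, 85.4]
wrist_force: [-0.9, 0.1, 0.4]
gripper_width: 0.0635
gripper_force: 0.0
t 15.1 tcp [0.5316 0.2691 0.0229] rot [-180.   -30.    85.4] q [ 12.  29. 120.  57.  35. -33.] w 0.0635 F [-0.9  0.1  0.4]
turn [-0.001 -0.001 -0.001] shift now-axes [-0.001 -0.006  0.005] after-turn axes [-0.001 -0.006  0.005]
```

```bash

python3 -m crank '[[[0,0,0,0,-0.006,0.004,-0.2],[0,0,0,0,0,0,-0.5],[0,0,0,0,0,0,-0.7],[0,0,0,0,0,0,-0.7],[0,0,0,0,0,0,-0.7],[0,0,0,0,0,0,-0.7]]]' 20
python3 -m crank '[[[0,0,0,0,0,-0.03,-0.7],[0,0,0,0,0,-0.1,-0.7],[0,0,0,0,0,-0.14,-0.7],[0,0,0,0,0,-0.15,-0.7],[0,0,0,0,0,-0.15,-0.7],[0,0,0,0,0,-0.15,-0.7],[0,0,0,0,0,-0.15,-0.7],[0,0,0,0,0,-0.15,-0.7],[0,0,0,0,0,-0.05,-0.7]]]'
python3 go.py 0.546 -0.2256 0.12 30
```

```text
time: 15.7
tcp_pos: [0.5309, 0.2699, 0.0224]
ee_rot: [-180.0, -30.0, 85.4]
wrist_force: [-0.0, -3.7, 6.3]
gripper_width: 0.0343
gripper_force: 20.0
time: 16.6
tcp_pos: [0.525, 0.1892, 0.1628]
ee_rot: [179.9, -30.0, 85.4]
wrist_force: [0.4, 0.7, -0.5]
gripper_width: 0.0341
gripper_force: 20.0
t 16.6 tcp [0.525  0.1892 0.1628] rot [179.9 -30.   85.4] q [  4.  13. 123.  42.  48. -21.] w 0.0341 F [ 0.4  0.7 -0.5]
turn [ 0.003 -0.001  0.001] shift now-axes [-2.52   0.362 -1.126] after-turn axes [-2.52   0.362 -1.125]
```

```bash

python3 -m crank '[[[0,0,0,-0.1,0.015,-0.045,-0.7],[0,0,0,-0.2,0.029,-0.09,-0.7],[0,0,0,-0.22,0.032,-0.1,-0.7],[0,0,0,-0.22,0.032,-0.1,-0.7],[0,0,0,-0.22,0.032,-0.1,-0.7],[0,0,0,-0.22,0.032,-0.1,-0.7],[0,0,0,-0.22,0.032,-0.1,-0.7],[0,0,0,-0.22,0.032,-0.1,-0.7],[0,0,0,-0.22,0.032,-0.1,-0.7],[0,0,0,-0.22,0.032,-0.1,-0.7],[0,0,0,-0.2,0.029,-0.09,-0.7],[0,0,0,-0.14,0.02,-0.06,-0.7]]]'
python3 go.py 0.546 -0.2256 0.12 30;python3 go.py 0.546 -0.2256 0.018 30
```

```text
time: 17.8
tcp_pos: [0.5451, -0.2078, 0.121]
ee_rot: [-179.9, -30.0, 85.3]
wrist_force: [0.3, 0.6, -1.4]
gripper_width: 0.0337
gripper_force: 20.0
t 17.8 tcp [ 0.5451 -0.2078  0.121 ] rot [-179.9  -30.    85.3] q [-35.  26. 110.  29.  64. -47.] w 0.0337 F [ 0.3  0.6 -1.4]
turn [-0.001 -0.001 -0.002] shift now-axes [-0.106  0.016 -0.053] after-turn axes [-0.106  0.016 -0.053]
t 17.8 tcp [ 0.5451 -0.2078  0.121 ] rot [-179.9  -30.    85.3] q [-35.  26. 110.  29.  64. -47.] w 0.0337 F [ 0.3  0.6 -1.4]
turn [-0.001 -0.001 -0.002] shift now-axes [-0.446  0.016  0.536] after-turn axes [-0.446  0.016  0.536]
```

```bash

python3 -m crank '[[[0,0,0,-0.07,0.01,-0.035,-0.7],[0,0,0,-0.035,0.006,-0.018,-0.7],[0,0,0,-0.06,0,0.1,-0.7],[0,0,0,-0.07,0,0.12,-0.7],[0,0,0,-0.07,0,0.12,-0.7],[0,0,0,-0.06,0,0.1,-0.7],[0,0,0,-0.04,0,0.07,-0.7],[0,0,0,-0.03,0,0.045,-0.7],[0,0,0,-0.01,0,0.02,-0.7],[0,0,0,0,0,0,-0.7],[0,0,0,0,0,0,-0.7]]]'
python3 go.py 0.546 -0.2256 0.0172 30
```

```text
time: 18.9
tcp_pos: [0.5463, -0.2251, 0.0212]
ee_rot: [180.0, -30.0, 85.4]
wrist_force: [0.5, 0.2, -0.6]
gripper_width: 0.0339
gripper_force: 20.0
t 18.9 tcp [ 0.5463 -0.2251  0.0212] rot [180.  -30.   85.4] q [-36.  36. 108.  31.  57. -53.] w 0.0339 F [ 0.5  0.2 -0.6]
turn [0.    0.    0.001] shift now-axes [-0.017 -0.002  0.021] after-turn axes [-0.017 -0.002  0.021]
```

```bash

python3 -m crank '[[[0,0,0,-0.007,0,0.012,-0.7],[0,0,0,-0.007,0,0.012,-0.7],[0,0,0,0,0,0,-0.7],[0,0,0,0,0,0,-0.7]]]'
python3 -m crank '[[[0,0,0,-0.003,0,0.005,-0.7],[0,0,0,0,0,0,-0.7],[0,0,0,0,0,0,-0.7]]]'
```

```text
time: 19.3
tcp_pos: [0.5464, -0.2251, 0.0173]
ee_rot: [180.0, -30.0, 85.4]
wrist_force: [-3.3, -1.3, 8.5]
gripper_width: 0.0338
gripper_force: 20.0
time: 19.6
tcp_pos: [0.5464, -0.2251, 0.0171]
ee_rot: [180.0, -30.1, 85.5]
wrist_force: [-5.7, 0.1, 19.0]
gripper_width: 0.0341
gripper_force: 20.0
```

```bash

python3 -m crank '[[[0,0,0,0.003,0,-0.006,-0.7],[0,0,0,0.001,0,-0.003,-0.7],[0,0,0,0,0,0,-0.1],[0,0,0,0,0,0,0.2],[0,0,0,0,0,0,0.4],[0,0,0,0,0,0,0.4],[0,0,0,0,0,0,0.4]]]'
python3 -m crank '[[[0,0,0,0,0,-0.05,0.4],[0,0,0,0,0,-0.1,0.4],[0,0,0,0,0,-0.15,0.4],[0,0,0,0,0,-0.15,0.4],[0,0,0,0,0,-0.15,0.4],[0,0,0,0,0,-0.15,0.4],[0,0,0,0,0,-0.15,0.4],[0,0,0,0,0,-0.15,0.4],[0,0,0,0,0,-0.15,0.4],[0,0,0,0,0,0,0.4],[0,0,0,0,0,0,0.4]]]'
python3 look.py
python3 - <<'E'
from h import *
p,d=snapshot('side');q=cv2.imread('last.png')
cv2.imwrite('pics/s5.png',cv2.resize(np.hstack([p[150:400,220:420,::-1],q[130:330,280:500][:200].copy() if 0 else cv2.resize(q[110:310,280:500],(275,250))]),None,fx=1.6,fy=1.6))
E
python3 go.py 0.5497 0.0185 0.15 0
```

```text
time: 20.3
tcp_pos: [0.5459, -0.225, 0.017]
ee_rot: [-180.0, -30.0, 85.4]
wrist_force: [-0.4, 0.8, -0.3]
gripper_width: 0.0635
gripper_force: 0.0
time: 21.4
tcp_pos: [0.5388, -0.3151, 0.1734]
ee_rot: [180.0, -30.0, 85.4]
wrist_force: [-0.2, 0.5, 0.3]
gripper_width: 0.0639
gripper_force: 0.0
bust? [437.6529 211.281 ] 121 [ 0.5302 -0.2427  0.0533] [ 0.5576 -0.2205  0.0732]
bust? [438.1308 258.9923] 130 [ 0.4324 -0.2458  0.0545] [ 0.4563 -0.2204  0.0725]
t 21.5 tcp [ 0.5384 -0.3142  0.1722] rot [-179.9  -30.1   85.4] q [-42.  26. 102.  24.  73. -49.] w 0.0637 F [-0.2 -0.2 -0.4]
turn [-0.003 -1.049  0.   ] shift now-axes [ 1.845 -0.101  1.239] after-turn axes [ 2.217 -0.103  0.148]
```

View pics/s5.png

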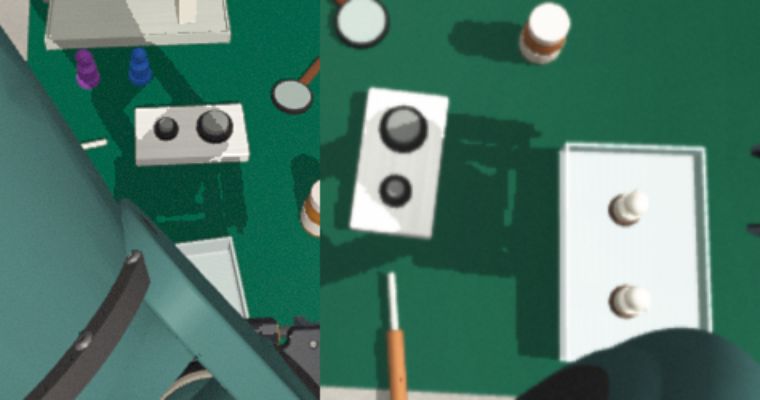

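Both busts stand upright in the tote, at top-crop (628,208) and (628,300). The panel has the large key above at (403,128) and the small key below at (396,190). I straighten the tool, shut the fingers and refine the key centres.

```bash

python3 -m crank '[[[0,-0.262,0,0,0,0,-1],[0,-0.262,0,0,0,0,-1],[0,-0.262,0,0,0,0,-1],[0,-0.262,0,0,0,0,-1],[0,0,0,0,0,0,-1],[0,0,0,0.15,-0.008,0,-1],[0,0,0,0.25,-0.012,0,-1],[0,0,0,0.25,-0.012,0,-1],[0,0,0,0.25,-0.012,0,-1],[0,0,0,0.25,-0.012,0,-1],[0,0,0,0.25,-0.012,0,-1],[0,0,0,0.25,-0.012,0,-1]]]'
python3 - <<'E'
from h import *
np.set_printoptions(precision=4,suppress=True)
for n in ('top','side'):
    d=np.load(n+'0.npz')['d'];W=cloud(n,d);z=W[...,2]
    m=((z>.0365)&(z<.05)&(W[...,0]>.51)&(W[...,0]<.66)&(abs(W[...,1]-.015)<.04)).astype(np.uint8)
    k,l,s,c=cv2.connectedComponentsWithStats(m)
    for i in range(1,k):
        if s[i,4]>10: p=W[l==i];print(n,c[i],s[i,4],p.min(0),p.max(0),p.mean(0),ray(n,*c[i],.041))
E
python3 go.py 0.5497 0.0185 0.08 0
```

```text
time: 22.7
tcp_pos: [0.5461, -0.0656, 0.1723]
ee_rot: [-179.8, -0.2, 85.4]
wrist_force: [0.1, -0.3, -0.2]
gripper_width: 0.0004
gripper_force: 0.0
top [321.2387 172.7973] 222 [ 0.6004 -0.0022  0.0365] [0.6364 0.0331 0.0456] [0.6182 0.0149 0.0412] [0.6183 0.0149 0.041 ]
top [317.1818 204.1667] 66 [0.5403 0.0116 0.0371] [0.558  0.0291 0.0443] [0.5487 0.02   0.041 ] [0.5487 0.02   0.041 ]
side [354.     225.5967] 181 [ 0.6018 -0.0055  0.0365] [0.6375 0.0301 0.043 ] [0.6195 0.0114 0.0399] [0.6193 0.0106 0.041 ]
side [323.2941 226.902 ] 51 [0.5404 0.0079 0.0368] [0.559  0.0253 0.0421] [0.55   0.0166 0.04  ] [0.5499 0.0159 0.041 ]
t 22.7 tcp [ 0.5461 -0.0656  0.1723] rot [-179.8   -0.2   85.4] q [ -9.  12. 118.   0.  51.  -5.] w 0.0004 F [ 0.1 -0.3 -0.2]
turn [-0.006 -0.006  0.   ] shift now-axes [ 0.559 -0.019  0.617] after-turn axes [ 0.561 -0.021  0.615]
```

```bash

python3 -m crank '[[[0,0,0,0.2,-0.007,0.1,-1],[0,0,0,0.2,-0.007,0.12,-1],[0,0,0,0.12,-0.005,0.12,-1],[0,0,0,0.037,-0.001,0.12,-1],[0,0,0,0,0,0.12,-1],[0,0,0,0,0,0.1,-1],[0,0,0,0,0,0.07,-1],[0,0,0,0,0,0,-1],[0,0,0,0,0,0,-1]]]'
python3 go.py 0.5494 0.018 0.040 0
```

```text
time: 23.6
tcp_pos: [0.5504, 0.0162, 0.0606]
ee_rot: [-179.9, -0.0, 85.4]
wrist_force: [0.4, -0.4, 0.5]
gripper_width: 0.0005
gripper_force: 0.0
t 23.6 tcp [0.5504 0.0162 0.0606] rot [-179.9   -0.    85.4] q [ -1.  22. 119.   0.  38.   4.] w 0.0005 F [ 0.4 -0.4  0.5]
turn [-0.002 -0.001 -0.   ] shift now-axes [ 0.012 -0.008  0.137] after-turn axes [ 0.012 -0.008  0.137]
```

```bash

python3 -m crank '[[[0,0,0,0.012,-0.008,0.06,-1],[0,0,0,0,0,0.06,-1],[0,0,0,0,0,0.03,-1],[0,0,0,0,0,0.013,-1],[0,0,0,0,0,0,-1],[0,0,0,0,0,0,-1]]]'
python3 -m crank '[[[0,0,0,0,0,0.008,-1],[0,0,0,0,0,0,-1],[0,0,0,0,0,0,-1]]]'
```

```text
time: 24.2
tcp_pos: [0.5493, 0.0183, 0.0362]
ee_rot: [-180.0, -0.0, 85.4]
wrist_force: [-2.7, 0.8, 7.1]
gripper_width: 0.0002
gripper_force: 3.7
time: 24.5
tcp_pos: [0.5494, 0.0183, 0.0359]
ee_rot: [-180.0, -0.0, 85.4]
wrist_force: [-7.7, 1.2, 25.4]
gripper_width: 0.0003
gripper_force: 13.2
```

The key is at its stop: the force rises steeply past 5 N with no further travel. I lift and go to the large key.

```bash

python3 -m crank '[[[0,0,0,0,0,-0.06,-1],[0,0,0,0,0,-0.12,-1],[0,0,0,0,0,-0.04,-1],[0,0,0,0,0.12,0,-1],[0,0,0,0.004,0.15,0,-1],[0,0,0,0,0.12,0,-1],[0,0,0,0,0.074,0,-1],[0,0,0,0,0,0,-1],[0,0,0,0,0,0,-1]]]'
python3 go.py 0.6188 0.013 0.036 0
```

```text
time: 25.4
tcp_pos: [0.6178, 0.0133, 0.0673]
ee_rot: [-179.9, 0.0, 85.4]
wrist_force: [-1.0, -0.4, -0.1]
gripper_width: 0.0003
gripper_force: 0.0
t 25.4 tcp [0.6178 0.0133 0.0673] rot [-179.9    0.    85.4] q [ -1.  26. 112.   0.  42.   4.] w 0.0003 F [-1.  -0.4 -0.1]
turn [-0.003  0.     0.001] shift now-axes [-0.002  0.007  0.208] after-turn axes [-0.002  0.007  0.208]
```

```bash

python3 -m crank '[[[0,0,0,0,0.007,0.06,-1],[0,0,0,0,0,0.08,-1],[0,0,0,0,0,0.05,-1],[0,0,0,0,0,0.018,-1],[0,0,0,0,0,0,-1],[0,0,0,0,0,0,-1]]]'
python3 -m crank '[[[0,0,0,0,0,0.007,-1],[0,0,0,0,0,0,-1],[0,0,0,0,0,0,-1]]]'
```

```text
time: 26.0
tcp_pos: [0.6188, 0.0132, 0.0362]
ee_rot: [-179.9, 0.0, 85.4]
wrist_force: [-6.0, 0.2, 8.2]
gripper_width: 0.0008
gripper_force: 4.0
time: 26.3
tcp_pos: [0.6189, 0.0132, 0.036]
ee_rot: [-179.9, 0.0, 85.4]
wrist_force: [-10.1, 0.7, 21.2]
gripper_width: 0.0004
gripper_force: 11.1
```

Fully down. I lift clear and check the scene.

```bash

python3 -m crank '[[[0,0,0,0,0,-0.06,-1],[0,0,0,0,0,-0.15,-1],[0,0,0,0,0,-0.2,-1],[0,0,0,0,0,-0.2,-1],[0,0,0,0,0,-0.2,-1],[0,0,0,0,0,-0.2,-1],[0,0,0,0,0,-0.1,-1],[0,0,0,0,0,0,-1],[0,0,0,0,0,0,-1],[0,0,0,0,0,0,-1]]]'
python3 look.py
python3 - <<'E'
from h import *
p,d=snapshot('side');cv2.imwrite('pics/s6.png',p[:,:,::-1])
E
```

```text
time: 27.3
tcp_pos: [0.6189, 0.0132, 0.2002]
ee_rot: [-179.8, 0.0, 85.4]
wrist_force: [0.0, 0.1, -0.2]
gripper_width: 0.0002
gripper_force: 0.0
bust? [437.6083 211.2667] 120 [ 0.5304 -0.2433  0.053 ] [ 0.5578 -0.221   0.0725]
bust? [438.1955 259.0376] 133 [ 0.4323 -0.2458  0.0539] [ 0.4566 -0.2204  0.0727]
```

View pics/s6.png

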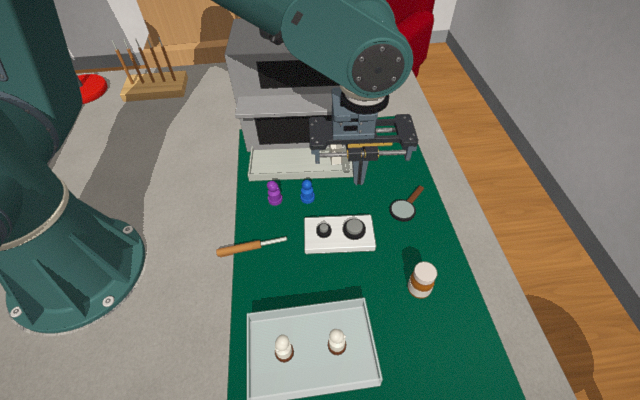

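Both busts stand in the tote at (284,348) and (337,342). The keys are up, the bystanders have not moved, and the arm is clear. The gripper hides the blank in this view.

```bash
python3 -c "
from rig import *
print(finish_job())"
```

```text
the job is handed in; nothing more can be done
None
```

The job is handed in at about 27 s on the robot's clock: both busts stand upright in the tote, and I pressed the small key and then the large key fully down (both are up again); the blank was hidden behind the gripper in the last picture, so I did not recheck it.

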